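# Hang the rinsed parts basket on the drip stand

### The job

Hang the wire basket of rinsed castings up to drip: swing its folded bail up until it stands upright, without shoving the basket out of its place, then lift the basket by the bail and hang the bail's crossbar in both prongs of the sprung hook on the drip stand. Feel for the prongs and let the load down gently - the hook's spring is weak, so neither drop the basket on it nor bear down on it - and leave the basket hanging still and level, with the other things on the bench left alone.

Things in the scene. Friction and masses are not known exactly. Their poses are not given: they have to be found in the camera images.
- basket: round open stainless wire basket, 108 mm across, rim 60 mm high, 0.36 to 0.52 kg with its castings; the only basket with a bail. Origin: centre of its underside; z up; y along the bail's hinge, -x the side to which the bail is folded. Pivots at height 58 mm, 60 mm either side of the centre along y. Stands loose on the bench; a push of 2 to 3 N may slide it.
- bail (a joint): angle of the bail: 0 upright (crossbar straight above the centre), positive folded towards the basket's -x side; travels from -0.12 (stop just past upright) to 1.15 (stop above the rim). Light hinge friction (0.014 N m): stays where it is left.
- bail_mid (a point): middle of the bail's crossbar, a straight round steel bar 9 mm thick, 104 mm long (along the basket's y), 95 mm from the pivots; its two side wires are 6 mm thick, 120 mm apart. Folded, the bar is 35 mm or more above the rim and 15 to 35 mm outside it; upright, it is 153 mm above the basket's underside.
- stand: drip stand: 70 mm square foot fixed to the bench, clamp collar, upright rod 14 mm thick with a two-pronged hook. Origin: on the rod's axis at the bench; z up; the hook points to -x. Its two parallel prongs (7 mm wire) run 36 mm either side of the stand's x axis (65 mm free between); each has a flat-floored notch, open at the top, centred 95 mm out from the rod; free only from its front and above.
- notch_plumb (a point): point on the bench straight below the middle between the two notches (floors 20 mm long). The rod's height differs each time and is NOT measured: with the hook unloaded, a crossbar seated in the notches has its axis 208 to 263 mm above this point. Tips (23 mm nearer the free end) reach 14 mm above that axis, the backs 16 mm. Brought in level, the prongs must pass under the bar and over the rim.
- collar_top (a point): top of the clamp collar, on the rod's axis, 52 mm above the bench. The hook rides on the rod on a weak vertical spring: it holds up to about 1 N, then sinks about 0.6 mm per N, 12 mm at most (1 to 3 mm under the hung basket). More than 10 N on the hook is too much.
- bench_block: bystander, square steel block 65 x 65 x 22 mm; origin under its centre
- flux_jar: bystander, jar 44 mm across, 58 mm high; origin under its centre
- small_basket: bystander, smaller wire basket without a bail, 68 mm across, 45 mm high; origin under its centre
- mallet: bystander, wooden mallet 240 mm long, lying; origin under its middle, handle along its -x
- mandrel: bystander, tapered steel ring mandrel 290 mm long, 24 mm thick, lying along its x; origin under its middle
- beaker: bystander, glass cup 70 mm across, 85 mm high; origin under its centre
- brush: bystander, brush lying along its x; origin under it
Mind the look-alikes: they are no part of the job. What is shaped like the basket but green is not meant.

How it is judged:
By the outcome, as a careful person would: the job done as asked, in the order asked, and still so for the second after the job is handed in, with the robot touching nothing.
It also fails if it takes over 72 s, if anything falls off the work surface, if the arm or the gripper's body presses on something with over 40 N, if the wrist force passes 120 N, or if a joint passes its speed limit or range.

### The arm

A 6-joint arm with a two-finger parallel gripper is mounted at the origin on the work surface. World frame = base frame: x ahead of the robot, y to its left, z up, the work surface at z = 0. Lengths are in m, angles in rad, forces in N, time in s.
With the tool pointing down it reaches from about 0.4 to 0.825 m from the base axis. Payload 7 kg.
Tool frame: the origin (TCP) lies on the mounting face of the last link; the fingertips stand 178 mm ahead of it and the grasp point (between the pads) lies 159 mm ahead of it; z points along the fingers, y is the line along which they close (so a half turn about z gives the same grasp; the last joint's range is limited). The gripper opens to 88 mm and grips with 3 to 60 N. Pads are 19 mm wide; open, the fingers measure 130 mm over their backs; the gripper's body (78 mm by 193 mm) begins 47 mm behind the grasp point.
Start: joints at [-1.027, 0.359, 0.012, 0, -1.224, -0.288], TCP at [0.171, -0.653, 0.405] pointing down, gripper open.
Joint ranges: [-3.07, 3.07], [-1.43, 2.12], [-1.02, 1.25], [-3.03, 1.67], [-3.05, -0], [-3.03, 3.03]. Speed limits (rad/s): [2.39, 2.39, 3.01, 3.14, 3.14, 3.14].

### API

Orientations are given as a unit quaternion [w, x, y, z].
In Python, from cell import bot gives the robot as it stands. The module is installed in compiled form; this text tells all that it offers.
- The arm moves only by the tool move_arm, never from a script. Its argument "rows" is a list of rows, each a list of 2 entries, a list of its own where there are three numbers: the shift along the world's x, y, z in cm, then the turn, a rotation vector about the world's x, y, z in rad. A call has exactly 10 rows; each row is the pose to reach, as a shift and turn from the pose commanded when the call began; what a row does not reach only later rows make up. A row lasts 1/10 s, in which the tool goes at most 50 mm and 8.59 degrees, less where a joint would pass 70% of its speed; a pose out of reach is approached as far as the arm can. A call with a gripper value outside its range is refused whole. "hand" is the opening, from -1 (shut) to 1 (fully open), set as the call begins (left out, the last holds). The fingers move at their own pace and stop on an object; "newtons" is the grip in N (left out, the last holds). Time passes only in rows, so rows that repeat a pose let the fingers close, or fill a call up. It gives the time, the measured TCP pose, the force, the opening and the grip force at its end, in the units of the state.
- bot.observe(): the state, without advancing time (a new reading comes with each control period).
- bot.camera(name): name is "scene" or "top"; returns a dict with "pixels" (420x560x3 uint8, red, green, blue), "z_map" (420x560 float32, m along the optical axis (not along the pixel's ray), 0 where there is no reading), "K" (3x3 intrinsics, pixels), "camera_from_world" (4x4, takes a point from world to camera coordinates). Camera axes: x right, y down, z forward; pixel columns grow to the right and rows downward; lengths in m; the calibration is good to about 2 mm. A picture is of the moment at which its call begins.
- bot.finish_job(): hands the job in; it is judged then, once.
The state is a dict: "t": time; "q": joint angles; "qvel": joint speeds; "tau": joint torques, N m; "ee_pos": TCP position; "tcp_rot": TCP orientation; "wrist_force": force on the tool from outside, world axes, zero at the start; "torque": the same for the moment, N m; "opening": finger opening in m; "gripper_force": force on a finger pad.
Only numpy, scipy, OpenCV 4.12 (cv2) and the standard library are available. Lean on these libraries where they do the work, as an engineer would, in place of code of your own. Each camera call takes 0.05 s, during which the arm holds its last target. There are 200 camera calls.

## Working session

There is one attempt and no reset: what is moved stays moved. The work goes in short steps, Python scripts to look and compute and a tool call to move; the robot and the scene stay as the last step left them, time stands still between calls to the robot, and variables do not carry over. Pictures are saved under pics/ and viewed, at most 12 in all, crops included, and the job is handed in when it is done.

Besides the shell and the picture viewer there is one more tool, called after ">>>" as name(argument=value, ...) on one line, values as JSON. move_arm: Moves the arm, as the interface text tells. Its arguments: {"type":"object","properties":{"rows":{"type":"array"},"hand":{"type":"number"},"newtons":{"type":"number"}},"required":["rows"]}

```bash
mkdir -p pics; cat > h.py <<'E'
import numpy as np, cv2
from cell import bot
def snap(name,f=None,crop=None,scale=1):
    c=bot.camera(name); im=cv2.cvtColor(c["pixels"],cv2.COLOR_RGB2BGR)
    if crop: im=im[crop[1]:crop[3],crop[0]:crop[2]]
    if f: cv2.imwrite("pics/"+f,cv2.resize(im,None,fx=scale,fy=scale,interpolation=cv2.INTER_CUBIC))
    return c
def world(c,u,v,d=None,z=None):
    """pixel -> world, with depth from map, or by intersecting plane z"""
    K=c["K"];T=np.linalg.inv(c["camera_from_world"])
    r=np.linalg.inv(K)@[u,v,1.]
    if z is None:
        d=d or c["z_map"][int(round(v)),int(round(u))]
        return (T@np.r_[r*d,1])[:3]
    o=T[:3,3];w=T[:3,:3]@r
    return o+w*(z-o[2])/w[2]
def cloud(c):
    v,u=np.mgrid[:420,:560];d=c["z_map"]
    P=np.stack([u,v,np.ones_like(u)],-1)@np.linalg.inv(c["K"]).T*d[...,None]
    T=np.linalg.inv(c["camera_from_world"])
    return P@T[:3,:3].T+T[:3,3]
E
python3 - <<'E'
from h import *
a=snap("scene","s1.png");b=snap("top","t1.png")
np.savez("c1.npz",**{k+n:v for n,c in(("s",a),("t",b)) for k,v in c.items()})
for c in(a,b): print(c["K"],np.linalg.inv(c["camera_from_world"]).round(3))
print(bot.observe())
E
```

```text
[[440.98707854   0.         270.17703204]
 [  0.         440.98707854 212.70722553]
 [  0.           0.           1.        ]] [[-0.786  0.36  -0.504  1.096]
 [ 0.619  0.43  -0.658  0.62 ]
 [-0.02  -0.828 -0.56   0.767]
 [ 0.     0.     0.     1.   ]]
[[483.98362264   0.         280.01633676]
 [  0.         483.98362264 219.66469189]
 [  0.           0.           1.        ]] [[ 0.005 -0.997  0.071  0.412]
 [-1.    -0.007 -0.02  -0.094]
 [ 0.021 -0.071 -0.997  1.634]
 [ 0.     0.     0.     1.   ]]
{'t': 0.1, 'q': array([-1.02693060e+00,  3.59310983e-01,  1.11327895e-02, -2.98308478e-04,
       -1.22414587e+00, -2.88085646e-01]), 'qvel': array([-0.00042051, -0.00326374,  0.00132215,  0.00161929,  0.00097368,
       -0.00041303]), 'tau': array([-1.98026522e-03, -5.84163058e+01,  2.93750721e+01,  7.01541245e+00,
        1.01615384e-02, -8.98678900e-05]), 'ee_pos': array([ 0.17070924, -0.65286259,  0.4038131 ]), 'tcp_rot': array([-1.80382975e-04, -1.27491292e-01,  9.91839386e-01,  7.55398922e-04]), 'wrist_force': array([-0.21542805,  0.83882229,  0.5173869 ]), 'torque': array([0.04046047, 0.04950476, 0.0086856 ]), 'gripper_force': 0.0, 'opening': 0.08730436857798346}
```

View pics/s1.png

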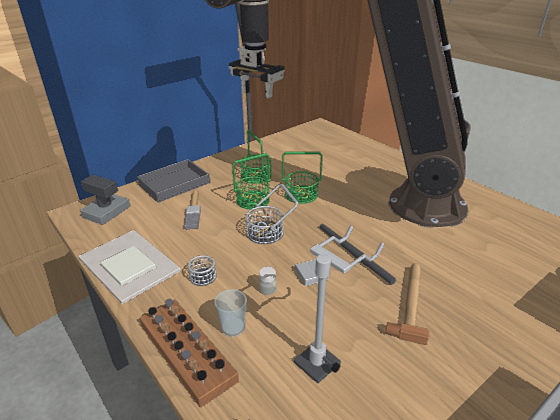

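View pics/t1.png

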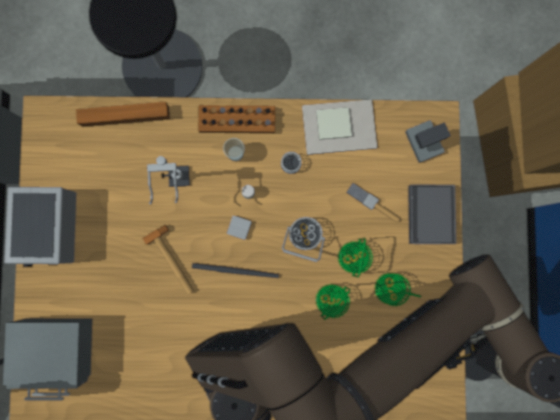

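The basket is at about (305,234) in the top view and (265,225) in the scene view. Its bail is folded to the lower left. The stand's foot is at (180,176) in the top view and (318,362) in the scene view. I'll enlarge both.

```bash
python3 - <<'E'
from h import *
z=np.load("c1.npz")
def cr(n,x0,y0,x1,y1,s): return cv2.resize(cv2.cvtColor(z["pixels"+n][y0:y1,x0:x1],cv2.COLOR_RGB2BGR),None,fx=s,fy=s,interpolation=cv2.INTER_CUBIC)
# top basket 270..350,205..275 ; top stand 130..210,140..210; scene basket 230..310,175..245; scene stand 290..400,220..390
A=np.hstack([cr("t",270,205,345,275,5),cr("t",130,145,205,215,5)])
cv2.imwrite("pics/t2.png",A)
B=np.hstack([cr("s",235,175,310,250,4),cr("s",290,218,400,293,4)])
cv2.imwrite("pics/s2.png",B)
E
```

```text
(no output)
```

View pics/t2.png

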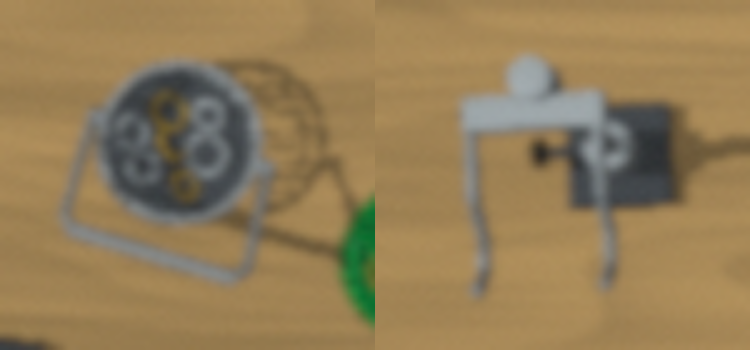

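View pics/s2.png

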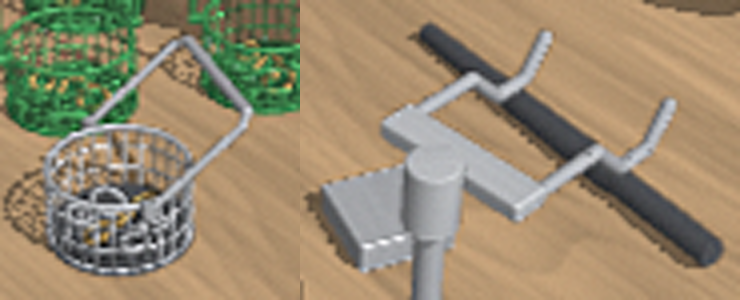

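```bash
python3 - <<'E'
from h import *
z=np.load("c1.npz")
S={k[:-1]:z[k] for k in z if k[-1]=="s"};T={k[:-1]:z[k] for k in z if k[-1]=="t"}
def near(c,u,v):  # closest depth in 3x3 window
    u,v=int(round(u)),int(round(v));w=c["z_map"][v-1:v+2,u-1:u+2];w=w[w>0];return world(c,u,v,d=w.min())
for n,u,v in[("floor1",340,241),("floor2",371.25,260),("back1",333.75,237.25),("back2",365,255),("tip1",352,226.5),("tip2",382.5,244),("plateend1",322,249),("plateend2",352,271),
 ("captop",326,259),("barA",281.5,185),("barB",296.7,202),("barM",289,193.5)]:
    print("S",n,near(S,u,v).round(4))
for n,u,v in[("cap",161,160.6),("tip1",150.6,203.4),("tip2",176,201.5),("barA",284,250),("barB",317.6,260.2),("barM",300.6,255.2),("collar",176,174),("foot",184,170),("foot",184,182)]:
    print("T",n,near(T,u,v).round(4))
print("basket rim",world(T,306.2,233.4,z=.06),"hA",world(T,289.4,228.6,z=.058),"hB",world(T,323.2,238.6,z=.058))
print("foot",world(T,178.8,176,z=.01),"collar",world(T,176,174,z=.052))
# rim points from scene cloud
P=cloud(S);c=world(T,306.2,233.4,z=.06)
m=(abs(P[...,2]-.06)<.006)&(np.hypot(P[...,0]-c[0],P[...,1]-c[1])<.065)
R=P[m];print(len(R),R.min(0),R.max(0),cv2.minEnclosingCircle(R[:,:2].astype(np.float32)))
for n,Q in(("S",P),("T",cloud(T))):
  m=(Q[...,2]>.09)&(Q[...,2]<.2)&(abs(Q[...,0]-c[0]+.05)<.08)&(abs(Q[...,1]-c[1])<.09);q=Q[m];print(n,"bail pts",len(q))
  top=q[q[:,2]>np.percentile(q[:,2],98)-.02];mn=top.mean(0);_,_,V=np.linalg.svd(top-mn);print(mn,V[0],np.ptp((top-mn)@V[0]),top[:,2].max())
E
```

```text
S floor1 [0.5953 0.18   0.2573]
S floor2 [0.5902 0.2515 0.2547]
S back1 [0.6109 0.1784 0.2734]
S back2 [0.6076 0.2503 0.2746]
S tip1 [0.5588 0.1746 0.2722]
S tip2 [0.5566 0.2458 0.2706]
S plateend1 [0.656  0.1934 0.2775]
S plateend2 [0.413  0.0688 0.0036]
S captop [0.674  0.2217 0.2826]
S barA [ 0.4011 -0.2278  0.1218]
S barB [ 0.425  -0.1348  0.1192]
S barM [ 0.4164 -0.1786  0.1207]
T cap [0.6708 0.2137 0.2856]
T tip1 [0.553  0.2405 0.2784]
T tip2 [0.5567 0.1714 0.2755]
T barA [ 0.4251 -0.137   0.1259]
T barB [ 0.3946 -0.2433  0.1224]
T barM [ 0.4098 -0.1902  0.1237]
T collar [0.6353 0.1721 0.2801]
T foot [0.6916 0.1963 0.0224]
T foot [0.6513 0.1958 0.021 ]
basket rim [ 0.48003632 -0.21103311  0.06      ] hA [ 0.49545176 -0.15628749  0.058     ] hB [ 0.46349362 -0.26673003  0.058     ]
foot [0.6731967  0.21561493 0.01      ] collar [0.67298351 0.21690764 0.052     ]
169 [ 0.42718677 -0.26995136  0.05409705] [ 0.53537226 -0.14733193  0.06596403] ((0.4799077808856964, -0.20926178991794586), 0.06330592930316925)
S bail pts 141
[ 0.41414945 -0.18456647  0.11455296] [ 0.29583462  0.95523367 -0.00324213] 0.12616230967063427 0.12199941717918139
T bail pts 145
[ 0.41084225 -0.18885723  0.11766728] [-0.29637931 -0.95506922  0.00144837] 0.12505742522193863 0.12805702481709158
```

Basket centre is about (0.480, -0.210) with yaw about -0.29. The bar's middle is about (0.411, -0.189, 0.118), which fits a bail angle of 0.89. The notch point is about (0.579, 0.210), stand yaw about 0.07, seat axis about 0.259. All of these match the given sizes. Next I'll move over the bar.

>>> move_arm(rows=[[[1,2,0],[0,0,0.05]],[[3,5.8,0],[0,0,0.14]],[[5,9.7,0],[0,0,0.24]],[[7,13.5,0],[0,0,0.34]],[[9,17.4,0],[0,0,0.44]],[[11,21.3,0],[0,0,0.54]],[[13,25.1,0],[0,0,0.64]],[[15,29,0],[0,0,0.74]],[[17,32.9,0],[0,0,0.84]],[[18.5,35.8,0],[0,0,0.92]]], hand=-0.1, newtons=10)

```text
t: 1.1
ee_pos: [0.3561, -0.293, 0.4047]
tcp_rot: [0.0, -0.557, 0.831, 0.0]
wrist_force: [0.3, -0.2, 0.7]
opening: 0.0394
gripper_force: 0.0
```

>>> move_arm(rows=[[[2,4,0],[0,0,0.05]],[[4,8,0],[0,0,0.09]],[[5.2,10.1,0],[0,0,0.106]],[[5.5,10.6,-1],[0,0,0.106]],[[5.5,10.6,-2.5],[0,0,0.106]],[[5.5,10.6,-4],[0,0,0.106]],[[5.5,10.6,-5],[0,0,0.106]],[[5.5,10.6,-5.5],[0,0,0.106]],[[5.5,10.6,-5.5],[0,0,0.106]],[[5.5,10.6,-5.5],[0,0,0.106]]])

```text
t: 2.1
ee_pos: [0.4109, -0.1893, 0.35]
tcp_rot: [0.0, -0.598, 0.802, -0.0]
wrist_force: [0.6, 0.0, 0.7]
opening: 0.0396
gripper_force: 0.0
```

```bash
python3 - <<'E'
from h import *
c=snap("scene","s3.png",(210,110,345,260),4)
o=bot.observe();print({k:np.round(v,4) for k,v in o.items() if k in("t","q","ee_pos","tcp_rot","wrist_force","torque","opening")})
P=cloud(c);Q=P[(P[...,2]>.09)&(P[...,2]<.14)&(P[...,0]<.46)&(P[...,0]>.36)&(abs(P[...,1]+.19)<.065)];print(len(Q))
E
```

```text
{'t': np.float64(2.15), 'q': array([ 6.4000e-03,  3.1800e-02, -5.3770e-01,  2.0000e-04, -1.0004e+00,
       -2.9570e-01]), 'ee_pos': array([ 0.411 , -0.1892,  0.3502]), 'tcp_rot': array([ 3.000e-04, -5.978e-01,  8.016e-01, -3.000e-04]), 'wrist_force': array([0.9278, 1.3064, 0.1884]), 'torque': array([0.063 , 0.1077, 0.0153]), 'opening': np.float64(0.0391)}
138
```

View pics/s3.png

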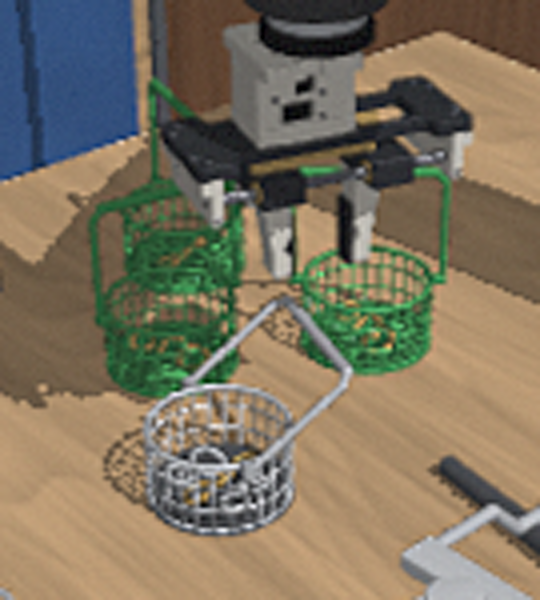

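The open fingers straddle the bar squarely; its ends are at crop (285,298) and (348,375). Now I descend, narrow the fingers and swing the bail along its arc.

>>> move_arm(rows=[[[0,0,-1],[0,0,0]],[[0,0,-2],[0,0,0]],[[0,0,-3],[0,0,0]],[[0,0,-4],[0,0,0]],[[0,0,-5],[0,0,0]],[[0,0,-6],[0,0,0]],[[0,0,-6.8],[0,0,0]],[[0,0,-7.3],[0,0,0]],[[0,0,-7.3],[0,0,0]],[[0,0,-7.3],[0,0,0]]])

```text
t: 3.15
ee_pos: [0.4109, -0.189, 0.2768]
tcp_rot: [0.0, -0.598, 0.802, -0.0]
wrist_force: [0.1, 0.8, 0.6]
opening: 0.0395
gripper_force: 0.0
```

>>> move_arm(rows=[[[0,0,0],[0,0,0]],[[0,0,0],[0,0,0]],[[0,0,0],[0,0,0]],[[0.2,-0.06,0.1],[0,0,0]],[[0.5,-0.15,0.3],[0,0,0]],[[0.8,-0.24,0.6],[0,0,0]],[[1.2,-0.36,0.9],[0,0,0]],[[1.6,-0.48,1.2],[0,0,0]],[[2.0,-0.6,1.5],[0,0,0]],[[2.4,-0.72,1.8],[0,0,0]]], hand=-0.55, newtons=5)

```text
t: 4.15
ee_pos: [0.4356, -0.1964, 0.2951]
tcp_rot: [0.0, -0.598, 0.802, -0.001]
wrist_force: [-0.5, 1.2, 0.2]
opening: 0.0198
gripper_force: 0.4
```

```bash
python3 - <<'E'
from h import *
o=bot.observe();print({k:np.round(v,4) for k,v in o.items() if k in("t","ee_pos","tcp_rot","wrist_force","torque","opening")})
c=snap("scene","s4.png",(210,140,345,260),4)
E
```

```text
{'t': np.float64(4.15), 'ee_pos': array([ 0.4356, -0.1964,  0.2951]), 'tcp_rot': array([ 5.000e-04, -5.980e-01,  8.015e-01, -5.000e-04]), 'wrist_force': array([-0.5339,  1.1795,  0.1997]), 'torque': array([0.1893, 0.3809, 0.028 ]), 'opening': np.float64(0.0198)}
```

View pics/s4.png

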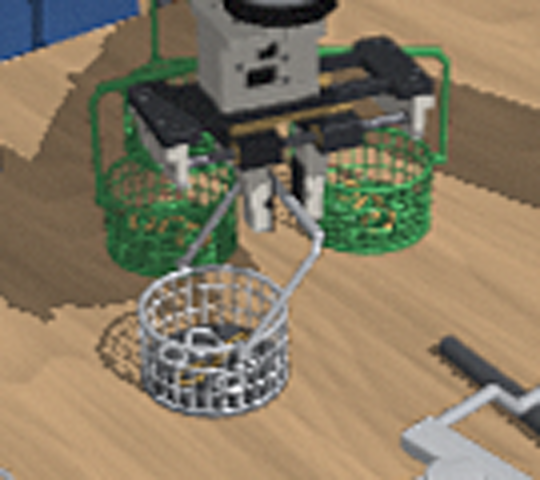

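The bail is rising between the fingers (bar at crop about (275,205)) and the basket has not moved. I'll carry the arc on to upright.

>>> move_arm(rows=[[[0.4,-0.12,0.3],[0,0,0]],[[0.8,-0.24,0.55],[0,0,0]],[[1.24,-0.37,0.8],[0,0,0]],[[1.66,-0.5,0.98],[0,0,0]],[[2.1,-0.63,1.15],[0,0,0]],[[2.5,-0.75,1.3],[0,0,0]],[[2.9,-0.88,1.4],[0,0,0]],[[3.4,-1.02,1.52],[0,0,0]],[[3.8,-1.15,1.6],[0,0,0]],[[4.1,-1.24,1.63],[0,0,0]]])

```text
t: 5.2
ee_pos: [0.4762, -0.2088, 0.311]
tcp_rot: [0.0, -0.598, 0.802, -0.0]
wrist_force: [-0.1, -0.8, -0.9]
opening: 0.0198
gripper_force: 0.1
```

>>> move_arm(rows=[[[0.3,-0.09,0.02],[0,0,0]],[[0.5,-0.15,0.04],[0,0,0]],[[0.7,-0.21,0.06],[0,0,0]],[[0.9,-0.26,0.07],[0,0,0]],[[1.0,-0.3,0.07],[0,0,0]],[[1.1,-0.32,0.07],[0,0,0]],[[1.1,-0.32,0.07],[0,0,0]],[[1.1,-0.32,0.07],[0,0,0]],[[1.1,-0.32,0.07],[0,0,0]],[[1.1,-0.32,0.07],[0,0,0]]])

```text
t: 6.2
ee_pos: [0.4867, -0.2118, 0.3117]
tcp_rot: [-0.0, -0.598, 0.802, -0.0]
wrist_force: [-0.4, 0.3, -0.4]
opening: 0.02
gripper_force: 0.0
```

```bash
python3 - <<'E'
from h import *
o=bot.observe();print({k:np.round(v,4) for k,v in o.items() if k in("t","ee_pos","tcp_rot","wrist_force","torque","opening")})
c=snap("scene","s5.png",(210,140,345,260),4)
P=cloud(c)
m=(abs(P[...,2]-.06)<.006)&(np.hypot(P[...,0]-.48,P[...,1]+.21)<.07)
R=P[m];print(len(R),cv2.minEnclosingCircle(R[:,:2].astype(np.float32)))
for s in(.03,.04,-.03,-.04):
  y=np.array([.29,.957]);d=(P[...,:2]-[.48,-.21])
  m=(abs(d@y-s)<.008)&(abs(d@[.957,-.29])<.05)&(P[...,2]>.12)&(P[...,2]<.17);q=P[m]
  if len(q): print(s,len(q),q.mean(0).round(4),q[:,2].max().round(4),((q[:,:2]-[.48,-.21])@[.957,-.29]).mean().round(4))
E
```

```text
{'t': np.float64(6.2), 'ee_pos': array([ 0.4867, -0.2118,  0.3117]), 'tcp_rot': array([-0.    , -0.5979,  0.8015, -0.    ]), 'wrist_force': array([-0.3899,  0.2996, -0.3541]), 'torque': array([0.0014, 0.1162, 0.0017]), 'opening': np.float64(0.02)}
172 ((0.48767411708831787, -0.21122808754444122), 0.0627969279885292)
0.03 10 [ 0.4908 -0.1807  0.1561] 0.1586 0.0018
0.04 13 [ 0.4925 -0.1727  0.1558] 0.1586 0.0011
-0.03 4 [ 0.4704 -0.2382  0.1563] 0.1571 -0.001
-0.04 2 [ 0.467  -0.2462  0.1547] 0.1558 -0.0019
```

View pics/s5.png

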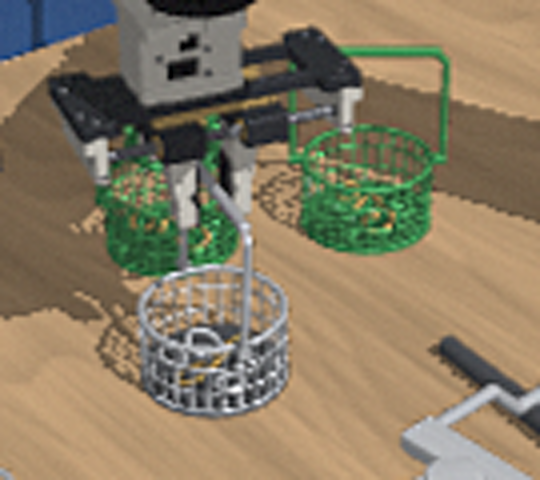

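The bail is upright over the centre, with the bar's top about 157 mm high as expected, and the basket has not moved. I'll centre the fingers on the bar, grip and lift gently.

>>> move_arm(rows=[[[-0.2,0.06,0],[0,0,0]],[[-0.4,0.12,0],[0,0,0]],[[-0.55,0.16,0],[0,0,0]],[[-0.55,0.16,0],[0,0,0]],[[-0.55,0.16,0],[0,0,0]],[[-0.55,0.16,0],[0,0,0]],[[-0.55,0.16,0],[0,0,0]],[[-0.55,0.16,0],[0,0,0]],[[-0.55,0.16,0],[0,0,0]],[[-0.55,0.16,0],[0,0,0]]])

```text
t: 7.25
ee_pos: [0.4813, -0.2102, 0.3116]
tcp_rot: [-0.0, -0.598, 0.802, 0.0]
wrist_force: [1.0, -0.3, -0.9]
opening: 0.0198
gripper_force: 0.0
```

>>> move_arm(rows=[[[0,0,0],[0,0,0]],[[0,0,0],[0,0,0]],[[0,0,0],[0,0,0]],[[0,0,0],[0,0,0]],[[0,0,0],[0,0,0]],[[0,0,0],[0,0,0]],[[0,0,0],[0,0,0]],[[0,0,0],[0,0,0]],[[0,0,0],[0,0,0]],[[0,0,0],[0,0,0]]], hand=-1, newtons=30)

```text
t: 8.25
ee_pos: [0.4813, -0.2102, 0.3117]
tcp_rot: [0.0, -0.598, 0.802, 0.0]
wrist_force: [-0.5, 0.0, 0.4]
opening: 0.0076
gripper_force: 30.0
```

>>> move_arm(rows=[[[0,0,0.1],[0,0,0]],[[0,0,0.2],[0,0,0]],[[0,0,0.4],[0,0,0]],[[0,0,0.7],[0,0,0]],[[0,0,1.2],[0,0,0]],[[0,0,1.8],[0,0,0]],[[0,0,2.4],[0,0,0]],[[0,0,2.8],[0,0,0]],[[0,0,3],[0,0,0]],[[0,0,3],[0,0,0]]])

```text
t: 9.25
ee_pos: [0.4813, -0.2102, 0.342]
tcp_rot: [0.0, -0.598, 0.802, -0.0]
wrist_force: [-0.1, 0.3, -4.4]
opening: 0.0075
gripper_force: 30.0
```

```bash
python3 - <<'E'
from h import *
o=bot.observe();print({k:np.round(v,4) for k,v in o.items() if k in("t","ee_pos","wrist_force","torque","opening","gripper_force")})
E
```

```text
{'t': np.float64(9.25), 'ee_pos': array([ 0.4813, -0.2102,  0.342 ]), 'wrist_force': array([-0.1473,  0.3243, -4.4351]), 'torque': array([ 0.0151,  0.0965, -0.0075]), 'gripper_force': np.float64(29.9991), 'opening': np.float64(0.0075)}
```

The basket is lifted and weighs about 4.5 N. Next I raise it to hook clearance and carry it across smoothly.

>>> move_arm(rows=[[[0,0,0.3],[0,0,0]],[[0,0,1.0],[0,0,0]],[[0,0,2.2],[0,0,0]],[[-0.1,0,3.7],[0,0,0]],[[-0.3,0.1,5.3],[0,0,0]],[[-0.5,0.3,6.9],[0,0,0]],[[-0.8,0.7,8.4],[0,0,0.01]],[[-1.1,1.4,9.6],[0,0,0.02]],[[-1.4,2.5,10.4],[0,0,0.03]],[[-1.6,4,10.8],[0,0,0.04]]])

```text
t: 10.25
ee_pos: [0.4649, -0.1697, 0.4508]
tcp_rot: [0.0, -0.614, 0.789, -0.0]
wrist_force: [0.4, 0.1, -4.6]
opening: 0.0079
gripper_force: 30.0
```

>>> move_arm(rows=[[[-0.2,1.8,0],[0,0,0.02]],[[-0.4,3.8,0],[0,0,0.04]],[[-0.5,5.9,0],[0,0,0.06]],[[-0.5,8.1,0],[0,0,0.08]],[[-0.5,10.4,0],[0,0,0.1]],[[-0.5,12.7,0],[0,0,0.12]],[[-0.5,15,0],[0,0,0.14]],[[-0.5,17.3,0],[0,0,0.16]],[[-0.5,19.6,0],[0,0,0.18]],[[-0.5,21.9,0],[0,0,0.2]]])

```text
t: 11.25
ee_pos: [0.4596, 0.0501, 0.4498]
tcp_rot: [0.0, -0.69, 0.724, 0.0]
wrist_force: [0.3, -0.6, -4.8]
opening: 0.0079
gripper_force: 30.0
```

>>> move_arm(rows=[[[0,2.3,0],[0,0,0.02]],[[0,4.5,0],[0,0,0.04]],[[0,6.6,0],[0,0,0.06]],[[0,8.6,0],[0,0,0.08]],[[0,10.5,0],[0,0,0.09]],[[0,12.2,0],[0,0,0.1]],[[0,13.7,0],[0,0,0.11]],[[0,14.9,0],[0,0,0.12]],[[0,15.7,0],[0,0,0.12]],[[0,16.0,0],[0,0,0.12]]])

```text
t: 12.25
ee_pos: [0.4603, 0.2095, 0.4495]
tcp_rot: [0.0, 0.732, -0.681, -0.0]
wrist_force: [-0.2, 0.2, -5.5]
opening: 0.0079
gripper_force: 30.0
```

```bash
python3 - <<'E'
from h import *
o=bot.observe();print({k:np.round(v,4) for k,v in o.items() if k in("t","ee_pos","tcp_rot","wrist_force","opening","gripper_force")})
a=snap("scene");b=snap("top")
def cr(c,x0,y0,x1,y1,s): return cv2.resize(cv2.cvtColor(c["pixels"][y0:y1,x0:x1],cv2.COLOR_RGB2BGR),None,fx=s,fy=s,interpolation=cv2.INTER_CUBIC)
cv2.imwrite("pics/m6.png",np.hstack([cr(a,290,150,430,300,3),cr(b,120,130,240,280,3)]))
np.savez("c2.npz",**{k+n:v for n,c in(("s",a),("t",b)) for k,v in c.items()})
E
```

```text
{'t': np.float64(12.25), 'ee_pos': array([0.4603, 0.2095, 0.4495]), 'tcp_rot': array([ 1.000e-04,  7.319e-01, -6.814e-01, -0.000e+00]), 'wrist_force': array([-0.1899,  0.2182, -5.4987]), 'gripper_force': np.float64(29.999), 'opening': np.float64(0.0079)}
```

View pics/m6.png

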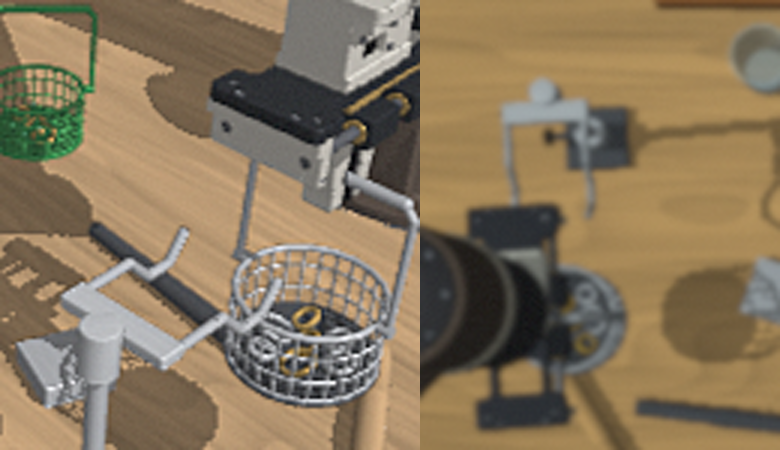

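The basket hangs level in front of the hook. The tips are at about (185,232) and (275,285) in the left half, and the bar is above them. One refinement of the prong geometry comes next.

```bash
python3 - <<'E'
from h import *
for f in("c1.npz","c2.npz"):
  z=np.load(f)
  for n in "st":
    c={k[:-1]:z[k] for k in z if k[-1]==n};P=cloud(c).reshape(-1,3)
    R=P[(P[:,2]>.24)&(P[:,2]<.30)&(P[:,0]>.545)&(P[:,0]<.70)&(abs(P[:,1]-.21)<.075)]
    for nm,s in(("p-",(R[:,1]<.19)&(R[:,0]<.63)),("p+",(R[:,1]>.225)&(R[:,0]<.63))):
      q=R[s]
      if len(q)<6: continue
      k=np.polyfit(q[:,0]-.579,q[:,1],1)
      print(f,n,nm,len(q),"slope %.3f y@.579 %.4f xmin %.4f"%(k[0],k[1],q[:,0].min()))
      if n=="s":
        for x in np.arange(.55,.63,.008):
          w=q[abs(q[:,0]-x)<.004]
          if len(w): print("   x%.3f zmax %.4f zmin %.4f"%(x,w[:,2].max(),w[:,2].min()),end="")
        print()
    cap=R[(R[:,2]>.28)];print("  cap",len(cap),cap[:,:2].mean(0).round(4) if len(cap) else "")
    pl=R[(R[:,0]>.635)&(R[:,0]<.66)&(R[:,2]>.262)]
    if len(pl): _,_,V=np.linalg.svd(pl[:,:2]-pl[:,:2].mean(0));print("  plate",pl.mean(0).round(4),V[0].round(3))
    B=P[(P[:,2]>.27)&(P[:,2]<.31)&(abs(P[:,0]-.46)<.03)&(abs(P[:,1]-.21)<.062)&(abs(P[:,1]-.21)>.02)]
    if len(B): print("  bar",B.mean(0).round(4),B[:,2].max())
E
```

```text
c1.npz s p- 133 slope 0.076 y@.579 0.1748 xmin 0.5552
   x0.558 zmax 0.2717 zmin 0.2645   x0.566 zmax 0.2706 zmin 0.2575   x0.574 zmax 0.2604 zmin 0.2492   x0.582 zmax 0.2554 zmin 0.2482   x0.590 zmax 0.2557 zmin 0.2510   x0.598 zmax 0.2646 zmin 0.2506   x0.606 zmax 0.2738 zmin 0.2593   x0.614 zmax 0.2745 zmin 0.2703   x0.622 zmax 0.2753 zmin 0.2700
c1.npz s p+ 149 slope 0.075 y@.579 0.2467 xmin 0.5516
   x0.550 zmax 0.2720 zmin 0.2693   x0.558 zmax 0.2720 zmin 0.2557   x0.566 zmax 0.2624 zmin 0.2496   x0.574 zmax 0.2552 zmin 0.2517   x0.582 zmax 0.2548 zmin 0.2479   x0.590 zmax 0.2614 zmin 0.2480   x0.598 zmax 0.2672 zmin 0.2558   x0.606 zmax 0.2742 zmin 0.2645   x0.614 zmax 0.2754 zmin 0.2699   x0.622 zmax 0.2760 zmin 0.2703
  cap 87 [0.6741 0.2154]
  plate [0.6513 0.2194 0.275 ] [-0.008  1.   ]
c1.npz t p- 73 slope 0.074 y@.579 0.1728 xmin 0.5570
c1.npz t p+ 66 slope 0.067 y@.579 0.2447 xmin 0.5535
  cap 64 [0.6686 0.2136]
  plate [0.651  0.2136 0.2753] [ 0.02 -1.  ]
c2.npz s p- 132 slope 0.079 y@.579 0.1746 xmin 0.5576
   x0.558 zmax 0.2723 zmin 0.2661   x0.566 zmax 0.2685 zmin 0
[... 265 characters left out ...]
y@.579 0.2467 xmin 0.5524
   x0.550 zmax 0.2722 zmin 0.2717   x0.558 zmax 0.2726 zmin 0.2580   x0.566 zmax 0.2646 zmin 0.2513   x0.574 zmax 0.2558 zmin 0.2492   x0.582 zmax 0.2549 zmin 0.2486   x0.590 zmax 0.2616 zmin 0.2493   x0.598 zmax 0.2673 zmin 0.2551   x0.606 zmax 0.2748 zmin 0.2645   x0.614 zmax 0.2753 zmin 0.2703   x0.622 zmax 0.2754 zmin 0.2693
  cap 86 [0.6748 0.2158]
  plate [0.6514 0.2199 0.2749] [0.005 1.   ]
  bar [0.4586 0.2512 0.2893] 0.29791686750473595
c2.npz t p- 73 slope 0.067 y@.579 0.1729 xmin 0.5570
c2.npz t p+ 49 slope 0.060 y@.579 0.2450 xmin 0.5724
  cap 53 [0.6685 0.216 ]
  plate [0.651  0.2136 0.2754] [ 0.02 -1.  ]
  bar [0.4631 0.1694 0.2934] 0.29972699587855334
```

>>> move_arm(rows=[[[0.1,0,0],[0,0,0]],[[0.3,0,0],[0,0,0]],[[0.7,0,0],[0,0,0]],[[1.2,0,0],[0,0,0]],[[1.8,0,0],[0,0,0]],[[2.5,0,0],[0,0,0]],[[3.2,0,0],[0,0,0]],[[4.0,0,0],[0,0,0]],[[4.8,0,0],[0,0,0]],[[5.6,0,0],[0,0,0]]])

```text
t: 13.35
ee_pos: [0.517, 0.2088, 0.4496]
tcp_rot: [0.0, 0.732, -0.682, -0.0]
wrist_force: [-0.5, -1.1, -5.0]
opening: 0.0078
gripper_force: 30.0
```

>>> move_arm(rows=[[[0.8,0,0],[0,0,0]],[[1.6,0,0],[0,0,0]],[[2.4,0,0],[0,0,0]],[[3.2,0.05,0],[0,0,0]],[[3.9,0.05,0],[0,0,0]],[[4.6,0.05,0],[0,0,0]],[[5.2,0.05,0],[0,0,0]],[[5.8,0.05,0],[0,0,0]],[[6.2,0.05,0],[0,0,0]],[[6.4,0.05,0],[0,0,0]]])

```text
t: 14.35
ee_pos: [0.5806, 0.2093, 0.4496]
tcp_rot: [0.0, 0.732, -0.682, -0.0]
wrist_force: [0.1, -0.4, -5.1]
opening: 0.0079
gripper_force: 30.0
```

>>> move_arm(rows=[[[0,0,-0.1],[0,0,0]],[[0,0,-0.3],[0,0,0]],[[0,0,-0.6],[0,0,0]],[[0,0,-0.9],[0,0,0]],[[0,0,-1.2],[0,0,0]],[[0,0,-1.5],[0,0,0]],[[0,0,-1.7],[0,0,0]],[[0,0,-1.8],[0,0,0]],[[0,0,-1.8],[0,0,0]],[[0,0,-1.8],[0,0,0]]])

```text
t: 15.35
ee_pos: [0.5803, 0.2093, 0.4318]
tcp_rot: [-0.0, 0.732, -0.682, 0.0]
wrist_force: [0.2, -0.1, -4.8]
opening: 0.0078
gripper_force: 30.0
```

```bash
python3 - <<'E'
from h import *
o=bot.observe();print({k:np.round(v,4) for k,v in o.items() if k in("t","ee_pos","tcp_rot","wrist_force","torque","opening")})
a=snap("scene","s7.png",(290,170,400,290),5)
E
```

```text
{'t': np.float64(15.35), 'ee_pos': array([0.5803, 0.2093, 0.4318]), 'tcp_rot': array([-1.000e-04,  7.318e-01, -6.815e-01,  1.000e-04]), 'wrist_force': array([ 0.2234, -0.0901, -4.7771]), 'torque': array([ 0.0652,  0.099 , -0.0075]), 'opening': np.float64(0.0078)}
```

View pics/s7.png

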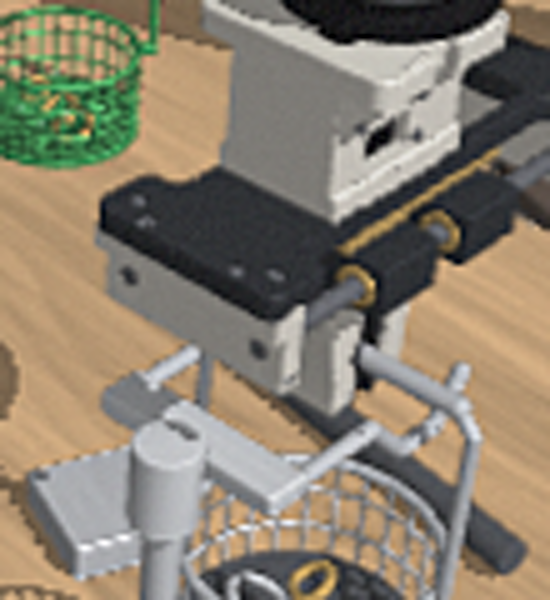

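The bar sits above both notches; the near one is at about (410,440) and the bar crosses it at about (410,382). I'll descend and feel for contact.

>>> move_arm(rows=[[[0,0,-0.1],[0,0,0]],[[0,0,-0.2],[0,0,0]],[[0,0,-0.3],[0,0,0]],[[0,0,-0.4],[0,0,0]],[[0,0,-0.5],[0,0,0]],[[0,0,-0.6],[0,0,0]],[[0,0,-0.7],[0,0,0]],[[0,0,-0.8],[0,0,0]],[[0,0,-0.9],[0,0,0]],[[0,0,-0.9],[0,0,0]]])

```text
t: 16.4
ee_pos: [0.5802, 0.2093, 0.4225]
tcp_rot: [0.0, 0.732, -0.682, -0.0]
wrist_force: [-0.9, 0.4, -4.3]
opening: 0.0085
gripper_force: 30.0
```

>>> move_arm(rows=[[[0,0,-0.05],[0,0,0]],[[0,0,-0.1],[0,0,0]],[[0,0,-0.15],[0,0,0]],[[0,0,-0.2],[0,0,0]],[[0,0,-0.25],[0,0,0]],[[0,0,-0.3],[0,0,0]],[[0,0,-0.3],[0,0,0]],[[0,0,-0.3],[0,0,0]],[[0,0,-0.3],[0,0,0]],[[0,0,-0.3],[0,0,0]]])

```text
t: 17.4
ee_pos: [0.5803, 0.2093, 0.4197]
tcp_rot: [-0.0, 0.732, -0.682, 0.0]
wrist_force: [-0.5, -0.3, -4.6]
opening: 0.0078
gripper_force: 30.0
```

>>> move_arm(rows=[[[0,0,-0.03],[0,0,0]],[[0,0,-0.06],[0,0,0]],[[0,0,-0.09],[0,0,0]],[[0,0,-0.12],[0,0,0]],[[0,0,-0.15],[0,0,0]],[[0,0,-0.15],[0,0,0]],[[0,0,-0.15],[0,0,0]],[[0,0,-0.15],[0,0,0]],[[0,0,-0.15],[0,0,0]],[[0,0,-0.15],[0,0,0]]])

```text
t: 18.4
ee_pos: [0.5803, 0.2093, 0.4182]
tcp_rot: [-0.0, 0.732, -0.682, -0.0]
wrist_force: [-0.3, -0.0, -4.3]
opening: 0.0079
gripper_force: 30.0
```

>>> move_arm(rows=[[[0,0,-0.02],[0,0,0]],[[0,0,-0.04],[0,0,0]],[[0,0,-0.06],[0,0,0]],[[0,0,-0.08],[0,0,0]],[[0,0,-0.1],[0,0,0]],[[0,0,-0.1],[0,0,0]],[[0,0,-0.1],[0,0,0]],[[0,0,-0.1],[0,0,0]],[[0,0,-0.1],[0,0,0]],[[0,0,-0.1],[0,0,0]]])

```text
t: 19.4
ee_pos: [0.5803, 0.2093, 0.4172]
tcp_rot: [-0.0, 0.732, -0.682, 0.0]
wrist_force: [-0.3, 0.0, -3.9]
opening: 0.008
gripper_force: 30.0
```

>>> move_arm(rows=[[[0,0,-0.02],[0,0,0]],[[0,0,-0.04],[0,0,0]],[[0,0,-0.06],[0,0,0]],[[0,0,-0.08],[0,0,0]],[[0,0,-0.1],[0,0,0]],[[0,0,-0.1],[0,0,0]],[[0,0,-0.1],[0,0,0]],[[0,0,-0.1],[0,0,0]],[[0,0,-0.1],[0,0,0]],[[0,0,-0.1],[0,0,0]]])

```text
t: 20.4
ee_pos: [0.5803, 0.2093, 0.4162]
tcp_rot: [-0.0, 0.732, -0.682, 0.0]
wrist_force: [-0.2, -0.0, -3.3]
opening: 0.0076
gripper_force: 30.0
```

Contact: the load is passing to the hook.

>>> move_arm(rows=[[[0,0,-0.02],[0,0,0]],[[0,0,-0.04],[0,0,0]],[[0,0,-0.06],[0,0,0]],[[0,0,-0.08],[0,0,0]],[[0,0,-0.1],[0,0,0]],[[0,0,-0.1],[0,0,0]],[[0,0,-0.1],[0,0,0]],[[0,0,-0.1],[0,0,0]],[[0,0,-0.1],[0,0,0]],[[0,0,-0.1],[0,0,0]]])

```text
t: 21.4
ee_pos: [0.5803, 0.2093, 0.4152]
tcp_rot: [-0.0, 0.732, -0.682, 0.0]
wrist_force: [-0.6, -0.1, -1.3]
opening: 0.0079
gripper_force: 30.0
```

```bash
python3 - <<'E'
from h import *
a=snap("scene","s8.png",(310,190,400,290),6)
o=bot.observe();print({k:np.round(v,4) for k,v in o.items() if k in("t","ee_pos","wrist_force","torque","opening")})
P=cloud(a).reshape(-1,3)
for n,s in(("p-",-1),("p+",1)):
  q=P[(abs(P[:,1]-.21-s*.036)<.006)&(P[:,0]>.61)&(P[:,0]<.63)&(P[:,2]>.24)&(P[:,2]<.29)];print(n,len(q),q[:,2].max() if len(q) else "")
E
```

```text
{'t': np.float64(21.45), 'ee_pos': array([0.5803, 0.2093, 0.4152]), 'wrist_force': array([-0.6261,  0.2004, -0.3255]), 'torque': array([-0.0272,  0.4035, -0.0405]), 'opening': np.float64(0.0078)}
p- 0 
p+ 34 0.273928612591613
```

View pics/s8.png

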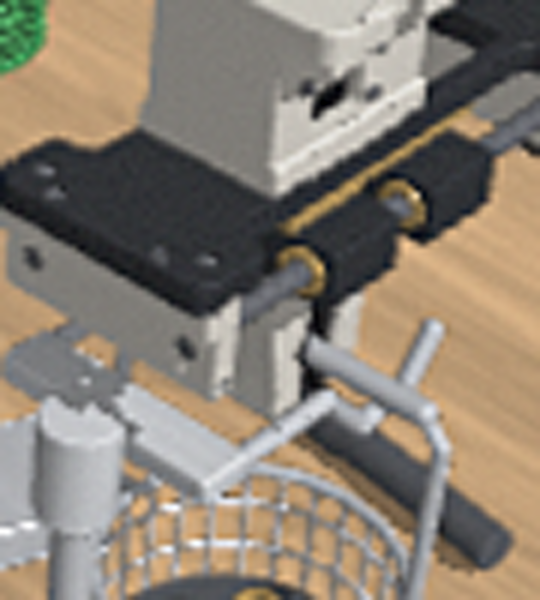

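The bar is down in the notch, behind the tip (435,325) and in front of the back bend (330,395), and the hook carries nearly all the load. Half a millimetre more, then ease off the grip and open a little.

>>> move_arm(rows=[[[0,0,-0.02],[0,0,0]],[[0,0,-0.04],[0,0,0]],[[0,0,-0.04],[0,0,0]],[[0,0,-0.04],[0,0,0]],[[0,0,-0.04],[0,0,0]],[[0,0,-0.04],[0,0,0]],[[0,0,-0.04],[0,0,0]],[[0,0,-0.04],[0,0,0]],[[0,0,-0.04],[0,0,0]],[[0,0,-0.04],[0,0,0]]], newtons=4)

```text
t: 22.45
ee_pos: [0.5803, 0.2093, 0.4148]
tcp_rot: [-0.0, 0.732, -0.682, 0.0]
wrist_force: [0.2, -0.0, -0.9]
opening: 0.0087
gripper_force: 4.0
```

```bash
python3 - <<'E'
from h import *
o=bot.observe();print({k:np.round(v,4) for k,v in o.items() if k in("t","ee_pos","wrist_force","torque","opening","gripper_force")})
E
```

```text
{'t': np.float64(22.45), 'ee_pos': array([0.5803, 0.2093, 0.4148]), 'wrist_force': array([ 0.2434, -0.0398, -0.8785]), 'torque': array([0.    , 0.0938, 0.0054]), 'gripper_force': np.float64(4.0), 'opening': np.float64(0.0087)}
```

>>> move_arm(rows=[[[0,0,0],[0,0,0]],[[0,0,0],[0,0,0]],[[0,0,0],[0,0,0]],[[0,0,0],[0,0,0]],[[0,0,0],[0,0,0]],[[0,0,0],[0,0,0]],[[0,0,0],[0,0,0]],[[0,0,0],[0,0,0]],[[0,0,0],[0,0,0]],[[0,0,0],[0,0,0]]], hand=-0.45)

```text
t: 23.45
ee_pos: [0.5803, 0.2093, 0.4148]
tcp_rot: [0.0, 0.732, -0.682, -0.0]
wrist_force: [1.1, 0.1, 0.3]
opening: 0.0239
gripper_force: 0.0
```

>>> move_arm(rows=[[[0,0,0.1],[0,0,0]],[[0,0,0.3],[0,0,0]],[[0,0,0.7],[0,0,0]],[[0,0,1.2],[0,0,0]],[[0,0,1.8],[0,0,0]],[[0,0,2.6],[0,0,0]],[[0,0,3.6],[0,0,0]],[[0,0,5],[0,0,0]],[[0,0,6.5],[0,0,0]],[[0,0,8],[0,0,0]]])

```text
t: 24.45
ee_pos: [0.5802, 0.2092, 0.4965]
tcp_rot: [-0.0, 0.732, -0.682, 0.0]
wrist_force: [-0.3, 0.8, -0.0]
opening: 0.0241
gripper_force: 0.0
```

>>> move_arm(rows=[[[0,0,2],[0,0,0]],[[-2,0,4],[0,0,0]],[[-4,0,6],[0,0,0]],[[-7,-2,7],[0,0,0]],[[-10,-5,7],[0,0,0]],[[-12,-8,7],[0,0,0]],[[-13,-11,7],[0,0,0]],[[-14,-14,7],[0,0,0]],[[-14,-15,7],[0,0,0]],[[-14,-15,7],[0,0,0]]])

```text
t: 25.45
ee_pos: [0.4398, 0.058, 0.5662]
tcp_rot: [-0.001, 0.731, -0.682, 0.0]
wrist_force: [0.6, -0.4, -0.0]
opening: 0.0241
gripper_force: 0.0
```

```bash
python3 - <<'E'
from h import *
a=snap("scene");b=snap("top")
def cr(c,x0,y0,x1,y1,s): return cv2.resize(cv2.cvtColor(c["pixels"][y0:y1,x0:x1],cv2.COLOR_RGB2BGR),None,fx=s,fy=s,interpolation=cv2.INTER_CUBIC)
cv2.imwrite("pics/m9.png",np.hstack([cr(a,270,200,410,390,3),cr(b,110,100,220,290,3)]))
P=cloud(a).reshape(-1,3);R=P[(P[:,2]>.145)&(P[:,2]<.18)&(np.hypot(P[:,0]-.58,P[:,1]-.21)<.07)]
print(len(R),cv2.minEnclosingCircle(R[:,:2].astype(np.float32)))
q=R[R[:,2]>.155];q=q[q[:,2]<.168];A=np.c_[q[:,:2]-[.58,.21],np.ones(len(q))];print("rim plane",np.linalg.lstsq(A,q[:,2],rcond=None)[0])
print(bot.observe()["t"])
E
```

```text
452 ((0.578266441822052, 0.21160271763801575), 0.060323335230350494)
rim plane [-0.04051692 -0.00221218  0.16201608]
25.55
```

View pics/m9.png

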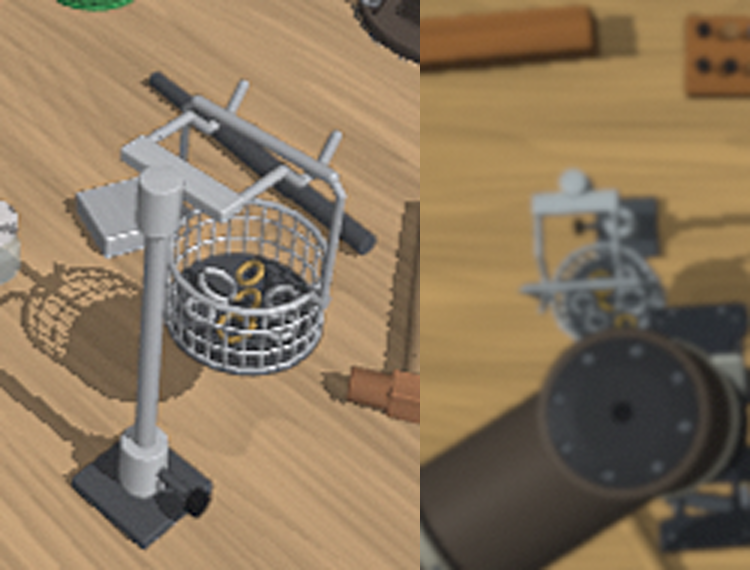

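The bar lies in both notches, at about (205,120) and (300,165) in the left half. The basket hangs level and centred under the hook, and the arm is clear. I'll let it settle for a second and hand in.

>>> move_arm(rows=[[[0,0,0],[0,0,0]],[[0,0,0],[0,0,0]],[[0,0,0],[0,0,0]],[[0,0,0],[0,0,0]],[[0,0,0],[0,0,0]],[[0,0,0],[0,0,0]],[[0,0,0],[0,0,0]],[[0,0,0],[0,0,0]],[[0,0,0],[0,0,0]],[[0,0,0],[0,0,0]]])

```text
t: 26.55
ee_pos: [0.4402, 0.0592, 0.5648]
tcp_rot: [-0.0, 0.732, -0.682, 0.0]
wrist_force: [0.2, -0.4, -0.4]
opening: 0.0242
gripper_force: 0.0
```

```bash
python3 -c "
from cell import bot
print(bot.finish_job())"
```

```text
the job is handed in; nothing more can be done
None
```

The basket hangs by its crossbar in both prongs of the hook, near level (about 2° by the depth camera) with the arm clear of it, and the job was handed in at about 26.6 s; no verdict came back.

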